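Slide the power bank out over the shelf edge

ROBOT

A 6-joint arm with a two-finger parallel gripper is mounted at the origin on the work surface. World frame = base frame: x ahead of the robot, y to its left, z up, the work surface at z = 0. Lengths are in m, angles in degrees, forces in N, time in s.
With the tool pointing down it reaches from about 0.375 to 0.75 m from the base axis. Payload 9 kg.
Tool frame: the origin (TCP) lies where the fingers leave the gripper's body, on its centre line; the fingertips stand 73 mm ahead of it and the grasp point (between the pads) lies 54 mm ahead of it (robot.tip_reach is the distance from the TCP to the fingertips, in m); z points along the fingers, y is the line along which they close (so a half turn about z gives the same grasp; the last joint's range is limited). The gripper opens to 85 mm and grips with 20 to 120 N. Pads are 22 mm wide; open, the fingers measure 114 mm over their backs; the gripper's body (76 mm by 85 mm) begins 54 mm behind the grasp point. The pads swing forward as they close: fully open they stand 13 mm farther back than shut.
Start: joints at [53.474, 5.964, 5.575, 89.605, 0, 77.527], TCP at [0.245, 0.548, 0.304] pointing down, gripper open.
Joint ranges: [-171.21, 171.21], [-48.23, 106.86], [-62.78, 66.21], [-105.2, 120.99], [-86.42, 89.51], [-180, 180]. Speed limits (degrees/s): [127.2, 127.2, 147.25, 180, 180, 180].

INTERFACE

Orientations are given as [roll, pitch, yaw] about the fixed x, y, z axes, in that order (R = Rz(yaw) Ry(pitch) Rx(roll)).
In Python, from plant import robot gives the robot as it stands. Calls block until the motion is done:
- robot.move_pose(position, orientation): joint-space move of the TCP to a pose.
- robot.line_to(position, vel=0.15, rotation=None, guard=None): straight line of the TCP; rotation=None keeps the orientation; vel is the mean speed in m/s. With guard (N) it stops when the force on the tool has changed by that much, and returns True; else False.
- robot.goto_joints(angles): joint-space move.
- robot.set_gripper(opening): finger opening in m; the grip force is fixed at half the most; returns when the fingers have stopped.
- robot.pause(seconds).
- robot.ik(position, orientation): joint angles nearest the present ones, or None.
- robot.observe(): the state.
- robot.grab_frame(name): name is "scene" or "top"; returns the picture (384x512x3 uint8, blue, green, red); there is no depth.
- robot.get_calibration(name): a dict with "vertical_fov" (degrees; the focal length in pixels is half the picture's height over the tangent of half this angle, whatever the lens; pixels are square), "cx", "cy" (the principal point, pixels), "rvec" (rotation vector, rad) and "tvec" (3), from world to camera coordinates, as OpenCV has them. Camera axes: x right, y down, z forward; pixel columns grow to the right and rows downward; lengths in m; the calibration is good to about 2 mm. A picture is of the moment at which its call begins. get_calibration takes no time and is no camera call.
A pose or a line that the arm cannot do raises robot.IKError and nothing moves.
- robot.job_done(): hands the job in; it is judged then, once.
The state is a dict: "time": time; "q": joint angles; "qvel": joint speeds; "joint_torque": joint torques, N m; "tool_pos": TCP position; "tcp_rot": TCP orientation; "ft_force": force on the tool from outside, world axes, zero at the start; "torque": the same for the moment, N m; "gripper_width": finger opening in m; "gripper_force": force on a finger pad.
Only numpy, scipy, OpenCV 4.12 (cv2) and the standard library are available. Lean on these libraries where they do the work, as an engineer would, in place of code of your own. Each camera call takes 0.05 s, during which the arm holds its last target. There are 200 camera calls.

TASK

Push the small glass jar along the shelf to the right (as seen from the robot), out of the way, so that no part of it stands in front of the flat aluminium power bank any more. Slide the power bank towards the robot until it sticks out 30 mm over the shelf's front edge, a third of its depth, and lies square to the edge, ready to be taken on the way out; it must not bump the jar. Only push with the fingers, pick nothing up, keep the jar upright on the shelf and leave everything else where it is.

Things in the scene. Friction and masses are not known exactly. Their poses are not given: they have to be found in the camera images.
- shelf_edge (a point): Middle of the front edge of the fixed matte black steel shelf, on its top (80 mm above the table). x points level to the back of the shelf (away from the robot), y along the edge to the left as seen from the robot, z up. Flat board 920 mm long (y), 280 mm deep (x), back flange 15 mm high on its rear edge; nothing in front of the edge. Its place and turn vary.
- pack: Power bank: flat rectangular aluminium slab, loose, 90 mm deep (its x, to the back), 130 mm wide (its y, left), 9 mm thick, about 0.25 kg. Origin at the centre of its underside, 130 to 146 mm behind the front edge at first, turned up to 0.22 rad to it; at least 60 mm of clear shelf behind it. Square and 30 mm out, its origin is at x = +15 mm in the shelf_edge frame.
- jar: Small closed upright glass jar with a flat bamboo cap, diameter 50 mm, 58 mm high, about 0.16 kg, loose on the shelf between the front edge and the power bank. Origin at the centre of its underside, z up. It starts about 36 mm behind the front edge. The front strip of the shelf is free beside it: the nearest thing there is the tin, whose centre is at least 230 mm right of the power bank's origin.
- bowl: Bystander: teal folding silicone bowl, diameter 114 mm, 50 mm high, at the left. Origin under its centre.
- dish: Bystander: cream ceramic key dish, diameter 104 mm, 26 mm high, at the left. Origin under its centre.
- flashlight: Bystander: grey plastic flashlight with a toggle switch, 130 mm long, 32 mm thick, lying front to back right of the power bank. Origin under its middle.
- coaster: Bystander: round flat cork coaster, diameter 90 mm, 6 mm thick, at the front left. Origin under its centre.
- bamboo_lid (a joint): Bystander: hinged lid of the bamboo box (150 x 130 x 83 mm) fixed at the right end of the shelf; 0 rad is shut, grows as it opens.
- tin: Bystander: low round steel tin, diameter 66 mm, 26 mm high, at the front right. Origin under its centre.
Mind the look-alikes: they are no part of the job. What is meant by the pack is not brown, and is the smaller of those in its own colour. Several things have the shape of the jar; the one meant has the colours described above.

How it is judged:
By the outcome, as a careful person would: the job done as asked, in the order asked, and still so for the second after the job is handed in, with the robot touching nothing.
It also fails if it takes over 61 s, if anything falls off the work surface, if the arm or the gripper's body presses on something with over 40 N, if the wrist force passes 120 N, or if a joint passes its speed limit or range.

## Working session

There is one attempt and no reset: what is moved stays moved. The work goes in short steps, each a Python script; the robot and the scene stay as the last script left them, time stands still between calls to the robot, and variables do not carry over. Pictures are saved under pics/ and viewed, at most 10 in all, crops included, and the job is handed in when it is done.

```bash
mkdir -p pics; ls; python3 - <<'E'
from plant import robot
import cv2
for n in("scene","top"):
    cv2.imwrite(f"pics/{n}0.png",cv2.resize(robot.grab_frame(n),(800,600),interpolation=cv2.INTER_CUBIC)); print(n,robot.get_calibration(n))
E
```

```text
pics
scene {'vertical_fov': 45.412417680071115, 'cx': 251.5900994374331, 'cy': 187.47858147272373, 'rvec': array([ 1.27424204,  2.39434941, -0.82083158]), 'tvec': array([ 0.23669824, -0.25593755,  1.6944533 ])}
top {'vertical_fov': 46.80458053302621, 'cx': 254.06226873212145, 'cy': 187.76483793107607, 'rvec': array([ 2.17171678, -2.18497073,  0.08731126]), 'tvec': array([0.02889191, 0.48310577, 1.40757951])}
```

View pics/scene0.png

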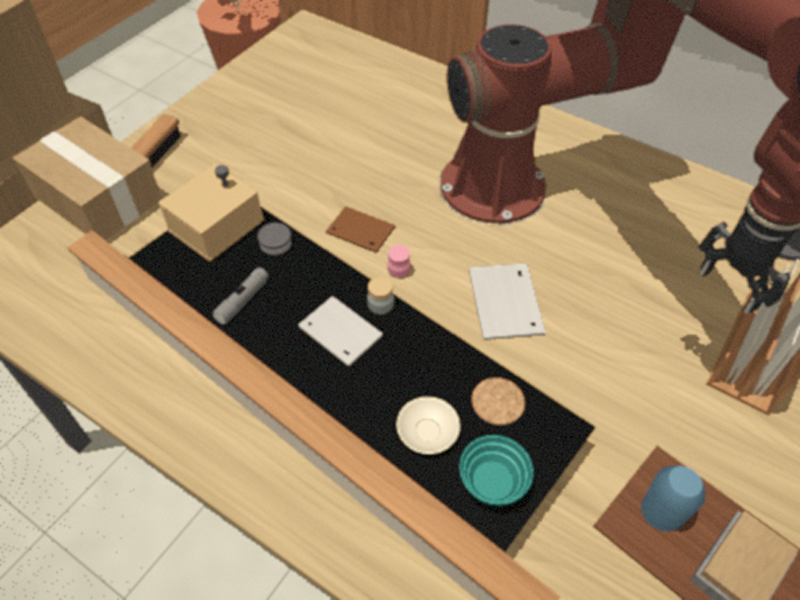

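View pics/top0.png

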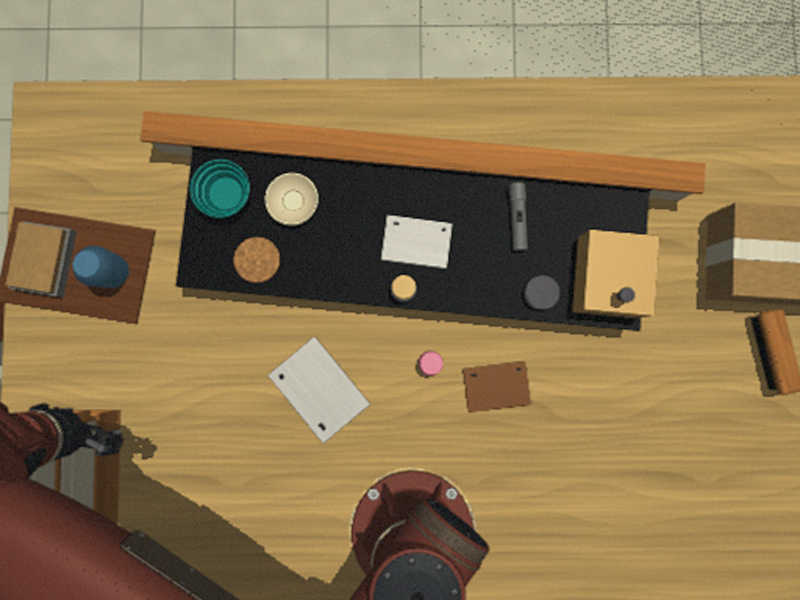

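Candidates, top view (800x600). Packs: silver slab on the shelf (416,242), a larger silver one on the table (318,390) and a brown one (497,386). The meant one is the smaller silver slab on the shelf. Jars: bamboo cap (403,288) and pink (430,363). The meant one is the bamboo-capped jar on the shelf. I'll confirm both in one crop and measure.

```bash
cat > h.py <<'E'
import numpy as np, cv2
from plant import robot
def cal(n):
    c=robot.get_calibration(n); f=192/np.tan(np.radians(c["vertical_fov"]/2))
    return np.array([[f,0,c["cx"]],[0,f,c["cy"]],[0,0,1]]),cv2.Rodrigues(c["rvec"])[0],c["tvec"]
def w(n,px,z):
    K,R,t=cal(n); px=np.atleast_2d(px).astype(float)
    d=np.c_[px,np.ones(len(px))]@np.linalg.inv(K).T@R; C=-R.T@t
    return (C+d*((z-C[2])/d[:,2])[:,None])[:,:2]
def blob(m,near):
    n,l,s,c=cv2.connectedComponentsWithStats(m.astype(np.uint8))
    ok=[i for i in range(1,n) if s[i,4]>60]
    i=min(ok,key=lambda i:np.hypot(*(c[i]-near))); return (l==i).astype(np.uint8),c[i],s[i,4]
def tri(a,b): # triangulate top px a, scene px b
    P=[]
    for n in("top","scene"):
        K,R,t=cal(n);P.append(K@np.c_[R,t])
    X=cv2.triangulatePoints(*P,np.array(a,float).reshape(2,1),np.array(b,float).reshape(2,1));return (X[:3]/X[3]).ravel()
def pack(im,near):
    hsv=cv2.cvtColor(im,cv2.COLOR_BGR2HSV)
    m,c,a=blob((hsv[...,1]<60)&(hsv[...,2]>110),near)
    k=cv2.findContours(m,cv2.RETR_EXTERNAL,cv2.CHAIN_APPROX_NONE)[0][0][:,0]
    p=w("top",k,.089); (cx,cy),s,an=cv2.minAreaRect((p*1000).astype(np.float32))
    if s[0]>s[1]: s=s[::-1]; an-=90   # an: direction of depth axis
    an=(an+90)%180-90
    return np.array([cx,cy])/1000,an,s
def jar(im,near):
    hsv=cv2.cvtColor(im,cv2.COLOR_BGR2HSV)
    m,c,a=blob((hsv[...,1]>70)&(hsv[...,2]>110)&(hsv[...,0]<30),near)
    return w("top",c,.058+.08)[0],c,a
E
python3 - <<'E'
from h import *
im=robot.grab_frame("top")
for n in("top","scene"):
    K,R,t=cal(n);print(n,"C",-R.T@t)
print("pack",pack(im,(266,155)));print("jar",jar(im,(258,184)))
# front edge: lowest dark->wood transition
g=im.max(2).astype(int)
pts=[]
for u in list(range(135,235,4))+list(range(280,325,4)):
    col=g[150:230,u]; d=np.where(col<28)[0]
    pts.append((u,150+d.max()))
print(pts[::4], [int(x) for x in g[180:215,180]])
# ends-on board (wood) corners: tri, views scaled .64
s=.64
print("board front L",tri((141*s,139*s),(555*s,598*s)),"front R",tri((704*s,191*s),(97*s,234*s)),"back R",tri((704*s,165*s),(70*s,245*s)))
print(w("top",np.array([[177,287],[640,330],[191,148]])*s,.08))
cv2.imwrite("pics/crop.png",cv2.resize(im[120:280,160:360],(800,600),interpolation=cv2.INTER_CUBIC))
E
```

```text
top C [0.36594573 0.02322913 1.44258453]
scene C [1.1643299  0.49560585 1.17958161]
pack (array([ 0.58123566, -0.01238113]), -8.180984497070312, (90.93614959716797, 130.86390686035156))
jar (array([0.48654091, 0.01395791]), array([258.02094241, 183.35078534]), np.int32(191))Traceback (most recent call last):
  File "<stdin>", line 11, in <module>
    return umr_maximum(a, axis, None, out, keepdims, initial, where)
ValueError: zero-size array to reduction operation maximum which has no identity
```

```bash
python3 - <<'E'
from h import *
im=robot.grab_frame("top")
g=im.max(2).astype(int); s=.64
for u in (140,180,220,290,310): print(u,[int(x) for x in g[178:212,u]])
print("board front L",tri((141*s,139*s),(555*s,598*s)),"front R",tri((704*s,191*s),(97*s,234*s)),"back R",tri((704*s,165*s),(70*s,245*s)))
print(w("top",np.array([[177,287],[640,330],[191,148]])*s,.08))
cv2.imwrite("pics/crop.png",cv2.resize(im[120:270,160:360],(800,600),interpolation=cv2.INTER_CUBIC))
E
```

```text
140 [31, 34, 29, 30, 34, 30, 30, 25, 72, 87, 88, 88, 85, 77, 153, 168, 170, 171, 169, 164, 171, 170, 176, 176, 170, 168, 173, 177, 174, 174, 178, 180, 179, 177]
180 [32, 31, 32, 41, 32, 34, 37, 37, 30, 28, 31, 33, 72, 87, 81, 82, 87, 80, 157, 176, 181, 185, 183, 175, 162, 166, 172, 176, 172, 175, 183, 188, 176, 171]
220 [44, 35, 32, 38, 25, 36, 37, 34, 37, 36, 36, 35, 33, 35, 36, 36, 79, 90, 91, 92, 91, 85, 176, 186, 181, 174, 183, 176, 167, 180, 181, 176, 175, 174]
290 [42, 36, 42, 42, 40, 38, 38, 39, 43, 38, 35, 36, 45, 29, 38, 40, 40, 42, 41, 38, 38, 30, 57, 81, 88, 85, 87, 83, 162, 182, 185, 183, 177, 172]
310 [44, 41, 43, 39, 35, 40, 41, 40, 43, 38, 40, 35, 42, 42, 41, 42, 39, 36, 38, 44, 39, 36, 38, 39, 52, 82, 87, 89, 89, 83, 172, 185, 174, 174]
board front L [0.79126527 0.53245051 0.08992804] front R [ 0.67299437 -0.57894224  0.08549313] back R [ 0.72722812 -0.58174119  0.09750276]
[[ 0.49365533  0.46028378]
 [ 0.40327708 -0.45058315]
 [ 0.77386932  0.43778145]]
```

View pics/crop.png

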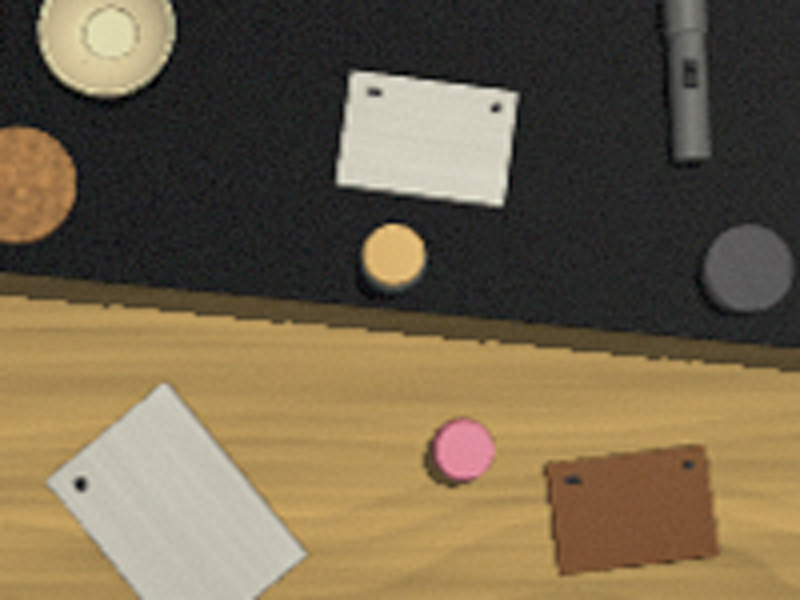

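The crop shows the plain silver slab at (428,138) with the bamboo-capped glass jar in front of it at (394,257), both on the shelf. The large silver slab, the pink jar and the brown slab are off the shelf, so the choice is confirmed. Next I fit the shelf edge from both cameras.

```bash
cat >> h.py <<'E'
def cross(prof,th):
    i=np.where((prof[:-1]<th)!=(prof[1:]<th))[0]; return i,[k+(th-prof[k])/(prof[k+1]-prof[k]) for k in i]
def fit(p):
    v=cv2.fitLine(p.astype(np.float32)*1000,cv2.DIST_HUBER,0,.01,.01).ravel(); d=v[:2]*np.sign(v[1]); o=v[2:]/1000
    return o-d*o[1]/d[1], np.degrees(np.arctan2(-d[0],d[1]))   # point at world y=0, shelf yaw
E
python3 - <<'E'
from h import *
im=cv2.GaussianBlur(robot.grab_frame("top"),(5,1),0).max(2).astype(float)
P=[]
for u in list(range(125,240,3))+list(range(280,325,3)):
    i,c=cross(im[170:215,u],58); P.append((u,170+c[0]))
print("top",fit(w("top",P,.08)))
im=cv2.GaussianBlur(robot.grab_frame("scene"),(3,3),0).max(2).astype(float)
Q=[]
for u in list(range(188,206,2))+list(range(268,300,2))+list(range(345,372,2)):
    r0=int((210+(u/.64-265)*220/325)*.64); i,c=cross(im[r0-12:r0+12,u],80)
    if len(c)==1: Q.append((u,r0-12+c[0]))
print("scene",len(Q),fit(w("scene",Q,.08)))
E
```

```text
top (array([0.4482996, 0.       ], dtype=float32), np.float32(-5.8790216))
scene 39 (array([0.45519212, 0.        ], dtype=float32), np.float32(-5.792524))
```

```bash
python3 - <<'E'
from h import *
im=robot.grab_frame("scene"); hsv=cv2.cvtColor(im,cv2.COLOR_BGR2HSV)
m,c,a=blob((hsv[...,1]<60)&(hsv[...,2]>110),(340*.64,330*.64))
k=cv2.findContours(m,cv2.RETR_EXTERNAL,cv2.CHAIN_APPROX_NONE)[0][0][:,0]
print(cv2.minAreaRect((w("scene",k,.089)*1000).astype(np.float32)))
m,c,a=blob((hsv[...,1]>70)&(hsv[...,2]>110)&(hsv[...,0]<30),(380*.64,287*.64)); print(c,a,w("scene",c,.138))
g=im.max(2)
for u in(200,285,360):
    r0=int((210+(u/.64-265)*220/325)*.64); print([int(x) for x in g[r0-8:r0+8,u]])
E
```

```text
((584.6350708007812, -11.942840576171875), (134.16232299804688, 94.54403686523438), 81.85590362548828)
[266.73565802 200.32560265] 109434 [[0.50489971 0.10546706]]
[217, 218, 221, 219, 219, 222, 220, 203, 139, 58, 27, 26, 34, 33, 25, 22]
[213, 214, 214, 215, 215, 196, 134, 57, 21, 26, 30, 34, 23, 11, 17, 24]
[214, 217, 214, 200, 157, 85, 27, 24, 29, 28, 29, 34, 28, 22, 23, 32]
```

```bash
cat >> h.py <<'E'
E0=np.array([.450,0]); YAW=-5.84; c_,s_=np.cos(np.radians(YAW)),np.sin(np.radians(YAW))
RS=np.array([[c_,-s_],[s_,c_]])
def W(x,y,z): return [*(E0+RS@[x,y]),z]
def S(p): return RS.T@(np.asarray(p)[:2]-E0)
E
python3 - <<'E'
from h import *
im=robot.grab_frame("top"); j=S(jar(im,(258,184))[0]); p=S(pack(im,(266,155))[0]); print("jar",j,"pack",p,"tin",S(w("top",(542*.64,293*.64),.106)[0]))
q0=robot.observe()["q"]
ori=min(([180,0,YAW+90],[180,0,YAW-90]),key=lambda o:np.abs(np.array(robot.ik(W(j[0],j[1]+.06,.25),o))-q0).max())
print(ori,robot.tip_reach)
robot.set_gripper(.03)
robot.move_pose(W(j[0],j[1]+.055,.25),ori)
robot.line_to(W(j[0],j[1]+.055,.160),vel=.1,guard=8)
yend=p[1]-.128+.031
print(robot.line_to(W(j[0],yend,.160),vel=.05,guard=15))
o=robot.observe();print(o["time"],o["tool_pos"],o["ft_force"],o["gripper_width"])
robot.line_to(W(j[0],yend+.03,.160),vel=.08)
robot.line_to(W(j[0],yend+.03,.28),vel=.15)
robot.move_pose(W(.24,p[1]+.0,.28),[180,0,YAW])
im=robot.grab_frame("top");cv2.imwrite("pics/a.png",cv2.resize(im,(800,600)));print(robot.observe()["time"])
E
```

```text
jar [0.03493103 0.01760354] pack [0.13187155 0.00103242] tin [ 0.05096407 -0.25078963]
[180, 0, 84.16] 0.0726
False
7.5083 [ 0.47497238 -0.09897314  0.15997177] [-0.08633739  1.13312112 -0.06854973] 0.030328753137780287
10.5833
```

View pics/a.png

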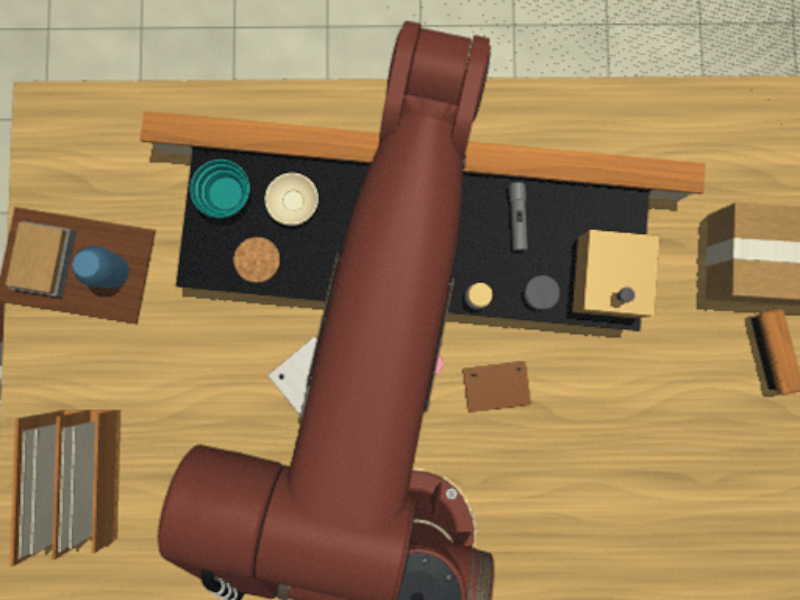

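The jar now stands upright at (479,295), clear to the right of the pack and short of the tin at (542,293). Next is pushing the pack from behind with both fingers spread, stopping a little short.

```bash
cat >> h.py <<'E'
HOME=[53.474,5.964,5.575,89.605,0,77.527]
def push(xb,xpack,y,dyaw=0,zt=None):
    o=[180,0,YAW+dyaw]
    robot.move_pose(W(xb+.026,y,.22),o)
    robot.line_to(W(xb+.026,y,.155),vel=.1,guard=8)
    hit=robot.line_to(W(xb+.026,y,.136),vel=.015,guard=4)
    z=robot.observe()["tool_pos"][2]; print("touch",hit,z)
    z+=.003; robot.line_to(W(xb+.026,y,z),vel=.02)
    xe=xpack+.045+.011
    print(robot.line_to(W(xe+.015,y,z),vel=.05,guard=15) if xb+.026>xe+.016 else "", robot.line_to(W(xe,y,z),vel=.02,guard=15))
    o=robot.observe();print(o["time"],S(o["tool_pos"]),o["ft_force"],o["gripper_width"])
    robot.line_to(W(xe+.012,y,z),vel=.05); robot.line_to(W(xe+.012,y,.24),vel=.15)
E
python3 - <<'E'
from h import *
robot.set_gripper(.08)
push(.179,.022,.001)
robot.goto_joints(HOME)
im=robot.grab_frame("top");cv2.imwrite("pics/b.png",cv2.resize(im[120:270,160:360],(800,600)))
c,a,s=pack(im,(264,195)); print("pack",S(c),a-YAW,s,"jar",S(jar(im,(306,189))[0]),robot.observe()["time"])
E
```

```text
touch True 0.14162813032770089
False False
16.8083 [0.07777375 0.00102222] [0.6447336  0.68532131 0.71541234] 0.07988072674346082
pack [ 0.02099699 -0.00057985] 0.009075012207031108 (91.39920806884766, 131.60794067382812) jar [ 0.03455176 -0.12753931] 20.2917
```

View pics/b.png

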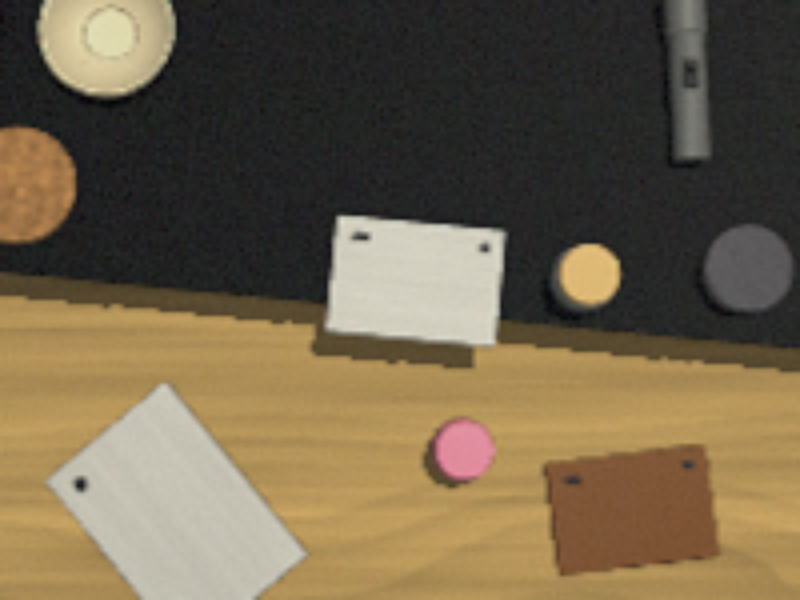

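The pack lies square, with its front edge at about (410,338) in the crop, past the shelf edge and well clear of the jar at (588,275). I'll cross-check the overhang in the scene camera before the last few millimetres.

```bash
python3 - <<'E'
from h import *
for n in("scene","top"):
    raw=robot.grab_frame(n); im=cv2.GaussianBlur(raw,(3,3),0).max(2).astype(float); Q=[]
    if n=="scene":
        for u in list(range(188,206,2))+list(range(275,300,2))+list(range(345,372,2)):
            r0=int((210+(u/.64-265)*220/325)*.64); i,c=cross(im[r0-12:r0+12,u],125)
            if len(c)==1: Q.append((u,r0-12+c[0]))
    else:
        for u in list(range(125,235,3))+list(range(292,325,3)):
            i,c=cross(im[170:215,u],58); Q.append((u,170+c[0]))
    e,y=fit(w(n,Q,.08))
    # pack 4 sides: sample along world x through pack (z=.089), find saturation/brightness edges
    hsv=cv2.GaussianBlur(raw,(3,3),0).astype(float); sat=hsv.max(2)-hsv.min(2)
    K,R,t=cal(n); F=[];B=[]
    for ys in np.linspace(-.045,.045,19):
        xs=np.arange(-.06,.10,.0005)
        X=np.array([[*W(x,ys,.089)] for x in xs]); px=cv2.projectPoints(X,cv2.Rodrigues(R)[0],t,K,None)[0][:,0].astype(np.float32)
        f=lambda a:cv2.remap(a.astype(np.float32),px[:,:1].copy(),px[:,1:].copy(),cv2.INTER_LINEAR).ravel()
        g,v=f(sat),f(im)
        k=np.where(g[:100]>(g[:20].mean()*0+np.median(g[100:140])+35))[0]; F.append(xs[k[-1]] if len(k) else np.nan)
        k=np.where(v[160:]>115)[0]; B.append(xs[160+k[-1]])
    ed=(e[0]-.45)*c_
    print(n,"edge",ed,y,"front",np.nanmedian(F),"back",np.nanmedian(B),"-> front overhang",ed-np.nanmedian(F),"via back",np.nanmedian(B)-ed)
E
```

```text
scene edge 0.002814421370488772 -5.832911 front -0.021999999999999964 back 0.07250000000000012 -> front overhang 0.024814421370488737 via back 0.06968557862951134
top edge -0.0011085254773838889 -5.72444 front -0.04049999999999998 back 0.06650000000000011 -> front overhang 0.03939147452261609 via back 0.06760852547738401
```

```bash
python3 - <<'E'
from h import *
push(.069,.016,0.0)
robot.goto_joints(HOME); robot.pause(.3)
im=robot.grab_frame("top");cv2.imwrite("pics/c.png",cv2.resize(im[90:270,120:360],(800,600)))
c,a,s=pack(im,(264,198)); print("pack",S(c),a-YAW,s,"jar",S(jar(im,(306,189))[0]),robot.observe()["time"])
E
```

```text
touch True 0.1415941241279483
False False
25.875 [7.19324967e-02 5.63551112e-06] [0.12968538 0.82865673 0.15543663] 0.07980715435954484
pack [ 0.01523333 -0.00059958] -0.03628936767578139 (91.27900695800781, 131.6051788330078) jar [ 0.03431351 -0.12756004] 29.65
```

View pics/c.png

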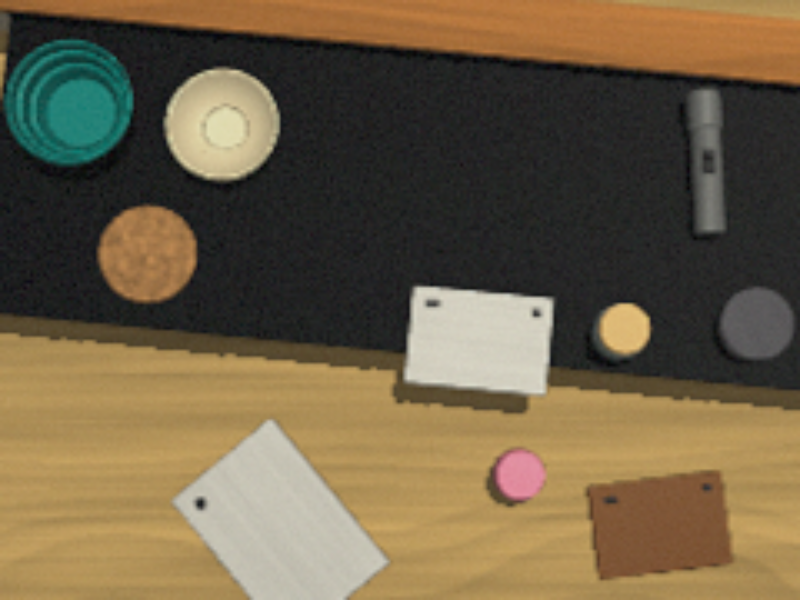

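The pack at (479,340) is square and sticks out about 30 mm over the edge. The jar at (623,330) is upright to its right with a clear gap, and everything else is where it was.

```bash
python3 -c "
from plant import robot
print(robot.job_done())"
```

```text
the job is handed in; nothing more can be done
None
```

The job is handed in after about 30 s: the jar stands upright about 127 mm right of the power bank's centre, and the power bank lies square to the edge, sticking out about 30 mm (good to roughly 2 mm, since the two cameras placed the edge slightly differently).

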